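Index the plate carousel and load its empty bay

ROBOT

A 6-joint arm with a two-finger parallel gripper is mounted at the origin on the work surface. World frame = base frame: x ahead of the robot, y to its left, z up, the work surface at z = 0. Lengths are in m, angles in rad, forces in N, time in s.
With the tool pointing down it reaches from about 0.3 to 0.875 m from the base axis. Payload 6.4 kg.
Tool frame: the origin (TCP) lies midway between the tips of the shut fingers; the grasp point (between the pads) lies behind it (robot.grip_point_offset is the x of the grasp point in the tool frame, in m); x points along the fingers, z is the direction in which the jaws open and shut, and the axes are right-handed (so a half turn about x gives the same grasp; the last joint's range is limited). The gripper opens to 88 mm and grips with 3 to 60 N. Pads are 18 mm wide; open, the fingers measure 123 mm over their backs; the gripper's body (75 mm by 187 mm) begins 45 mm behind the grasp point.
Start: joints at [0.936, 0.181, 1.607, -0, 1.354, -0.206], TCP at [0.239, 0.523, 0.239] pointing down, gripper open.
Joint ranges: [-2.99, 2.99], [-0.89, 2.07], [0.3, 2.58], [-1.14, 4.28], [0, 2.63], [-3.12, 3.12]. Speed limits (rad/s): [2.57, 2.57, 3.01, 3.14, 3.14, 3.14].

INTERFACE

Orientations are given as a unit quaternion [w, x, y, z].
In Python, from plant import observe, optics, robot gives the robot as it stands.
- The arm moves only by the shell command python3 -m pendant 'ROWS'. ROWS is JSON, a list of rows, each an object with "dr": the turn, a rotation vector about the world's x, y, z as a fraction of full scale, a list of three; "dp": the shift along the world's x, y, z as a fraction of full scale, a list of three; "hand": the opening, from -1 (shut) to 1 (fully open). In form: [{"dr": [wx, wy, wz], "dp": [dx, dy, dz], "hand": hand}, ...]. A call has 1 to 20 rows; each row shifts and turns the commanded pose from where the row before left it; what a row does not reach is not made up. Full scale, the value 1, is 500 mm for a shift and pi/2 rad for a turn. A row lasts 1/10 s, in which the tool goes at most 50 mm and 8.59 degrees, less where a joint would pass 70% of its speed; a pose out of reach is approached as far as the arm can. A call with a number of a shift or a turn outside -1 to 1 is refused whole. A call with a gripper value outside its range is refused whole. The fingers move at their own pace and stop on an object; the grip force is fixed at half the most. Time passes only in rows, so rows that do not move let the fingers close. It gives the time, the measured TCP pose, the force and the opening at its end, in the units of the state.
- observe(): the state, without advancing time (a new reading comes with each control period).
- optics.snapshot(name): name is "scene" or "top"; returns (picture, depth): 480x640x3 uint8, red, green, blue; 480x640 float32, m along the optical axis (not along the pixel's ray), 0 where there is no reading.
- optics.camera_params(name): a dict with "fx", "fy", "cx", "cy" (pixels), "dist_coeffs" ([k1, k2, p1, p2, k3] as OpenCV has them; the pictures are not rectified), "camera_from_world" (4x4, takes a point from world to camera coordinates). Camera axes: x right, y down, z forward; pixel columns grow to the right and rows downward; lengths in m; the calibration is good to about 2 mm. A picture is of the moment at which its call begins. camera_params takes no time and is no camera call.
- robot.job_done(): hands the job in, once; it reports no verdict.
The state is a dict: "clock": time; "joint_pos": joint angles; "qd": joint speeds; "tau": joint torques, N m; "tool_pos": TCP position; "orientation": TCP orientation; "contact_force": force on the tool from outside, world axes, zero at the start; "wrist_torque": the same for the moment, N m; "width": finger opening in m.
Only numpy, scipy, OpenCV 4.12 (cv2) and the standard library are available. Lean on these libraries where they do the work, as an engineer would, in place of code of your own. Each camera call takes 0.05 s, during which the arm holds its last target. There are 200 camera calls.

TASK

Turn the agar-plate carousel until its one empty bay stands at the loading position beside the spring plunger and the plunger has clicked home; then stand the loose stack of plates upright and flat inside that bay and let go. Do not drop or tip the stack, and leave the other things on the bench where they are.

Things in the scene. Friction and masses are not known exactly. Their poses are not given: they have to be found in the camera images.
- carousel: Fixed base of the plate carousel: grey round foot 210 mm across, its foot plate reaching out along the base's own -x to a dark steel plunger housing (46 x 44 mm, outer end 205 mm from the axis, top 46 mm up, black knob on the end). That side is the loading position. Origin on the turning axis at bench level, z up; it may be yawed.
- rotor (a joint): Turn of the deck about the vertical axis, counter-clockwise from above positive, no stops; 0 or any whole turn = empty bay at the loading position. Stays where it is left (friction 0.03 N m). Every 90 degrees the plunger's sprung roller drops between two rim lugs: from 4 degrees either side it draws the deck home; passing in or out takes about 0.2 N m.
- bar (a point): Centre of the black turning bar on the deck's central column, on the axis, 150 mm above the bench. Bar 110 mm long, 18 mm wide, 30 mm high; it turns with the deck and lies along this frame's y, at right angles to the direction of the empty bay (this frame's -x). It can be pinched across its width from above and twisted.
- bay (a point): Centre of the empty bay's floor, on the aluminium turning deck (266 mm across its lugs, top 45 mm above the bench), 90 mm from the axis. A steel rim 8 mm high, 72 mm across inside, surrounds it but for a gap at the deck's edge. The three other bays, 90 degrees apart, hold fixed stacks of red plates, 62 mm across, tops 120 mm above the bench.
- gate (a point): The loading position: the fixed point 90 mm from the axis on the plunger's side, 45 mm above the bench, where the centre of the empty bay's floor has to be.
- sleeve_mid (a point): Centre (half-way up) of the loose stack to load: five dark red plates taped together as one rigid round stack, 62 mm across and 75 mm high, about 0.2 kg, standing on the bench to the right of the carousel. z is its upright axis.
- bottle: Bystander: amber bottle, 60 mm across, 140 mm high, loose. Origin at the centre of its underside.
- dishes: Bystander: low pile of three wider plates, 90 mm across, 45 mm high, loose. Origin at the centre of its underside.
- rack: Bystander: aluminium vial rack, 200 x 85 x 60 mm, vials stand up to 90 mm high, fixed, left of the carousel. Origin at the centre of its underside.
Things that resemble listed ones, but are neither listed nor needed, are in the scene too. What is shaped like the part that bears sleeve_mid but yellow is not meant.

How it is judged:
On the way, in this order (a step that is already met when the one before it is completed fails the run):
1. the empty bay is at the loading position, within 5 mm, and the deck is at rest (horizontal distance between bay and gate below 0.005 m and velocity of joint rotor between -0.1 and 0.1 rad/s), for 0.2 s.
2. the stack stands inside the bay (horizontal distance between sleeve_mid and bay below 0.009 m and height (world z) of sleeve_mid below 0.0865 m and angle between sleeve_mid's own z axis and vertical below 0.06 rad), for 0.2 s.
At the end, for the whole second after the job is handed in: The empty bay's centre is within 5 mm of the loading position with the deck at rest, and the loose stack stands at rest in that bay: its centre within 9 mm of the bay's centre seen from above, its underside on the deck (within 4 mm), upright within 0.06 rad (all of step 2 and horizontal distance between bay and gate below 0.005 m and velocity of joint rotor between -0.05 and 0.05 rad/s and height (world z) of sleeve_mid above 0.078 m and linear speed of sleeve below 0.02 m/s); the robot touches nothing.
It fails at once if the stack is dropped (faster than 0.6 m/s, a fall of some 20 mm, while not in the fingers) (linear speed of sleeve above 0.6 m/s and contact force between sleeve and the fingers below 0.1 N).
It fails at once if the stack is tipped more than 0.7 rad (angle between sleeve_mid's own z axis and vertical above 0.7 rad).
It fails at once if the bottle is moved more than 20 mm (distance of bottle from where it was at the start of the episode above 0.02 m).
It fails at once if the pile of wide plates is moved more than 20 mm (distance of dishes from where it was at the start of the episode above 0.02 m).
It fails at once if the vial rack is knocked hard by the robot (contact force between rack and the fingers above 15 N or contact force between rack and the arm above 15 N).
It also fails if it takes over 72 s, if anything falls off the work surface, if the arm or the gripper's body presses on something with over 40 N, if the wrist force passes 120 N, or if a joint passes its speed limit or range.

## Working session

There is one attempt and no reset: what is moved stays moved. The work goes in short steps, Python scripts to look and compute and a shell command to move; the robot and the scene stay as the last step left them, time stands still between calls to the robot, and variables do not carry over. Pictures are saved under pics/ and viewed, about 8 in all and at most 12, crops included, and the job is handed in when it is done.

```bash
mkdir -p pics; ls; cat > h.py <<'E'
import numpy as np, cv2
from plant import observe, optics, robot
def cam(n):
    p=optics.camera_params(n); K=np.array([[p['fx'],0,p['cx']],[0,p['fy'],p['cy']],[0,0,1]]); return K,np.array(p['dist_coeffs'],float),np.array(p['camera_from_world'])
def ray(n,uv):
    K,d,T=cam(n); u=cv2.undistortPoints(np.array(uv,float).reshape(-1,1,2),K,d).reshape(-1,2)
    R=T[:3,:3]; return -R.T@T[:3,3], np.c_[u,np.ones(len(u))]@R
def plane(n,uv,z):
    c,r=ray(n,uv); return c+r*((z-c[2])/r[:,2])[:,None]
def cloud(n,D):
    v,u=np.mgrid[:480,:640]; uv=np.c_[u.ravel(),v.ravel()]
    c,r=ray(n,uv); return (c+r*D.reshape(-1,1)).reshape(480,640,3)
def proj(n,P):
    K,d,T=cam(n); return cv2.projectPoints(np.array(P,float).reshape(-1,1,3),cv2.Rodrigues(T[:3,:3])[0],T[:3,3],K,d)[0].reshape(-1,2)
E
python3 - <<'E'
from h import *
for n in('scene','top'):
    im,D=optics.snapshot(n); cv2.imwrite(f'pics/{n}0.png',im[:,:,::-1]); np.save(n+'0.npy',D); print(n,ray(n,[[320,240]]))
s=observe(); print(s['clock'],s['tool_pos'],s['orientation'],s['width'],robot.grip_point_offset)
E
```

```text
pics
scene (array([ 1.16745394, -0.66607277,  0.9731738 ]), array([[-0.45710358,  0.5516584 , -0.69798793]]))
top (array([0.54085874, 0.04342968, 1.23869554]), array([[ 0.06555109, -0.01630495, -0.99774666]]))
0.1 [0.23875626 0.5225707  0.23790858] [ 0.59440834 -0.38237497  0.59544133  0.38199179] 0.08790857208199962 -0.0187
```

View pics/top0.png

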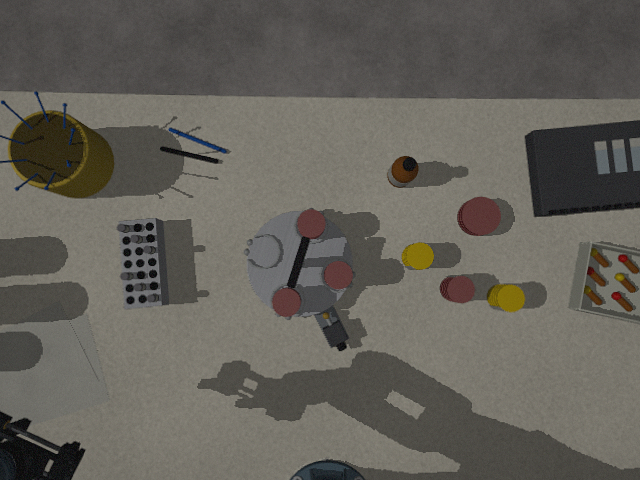

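View pics/scene0.png

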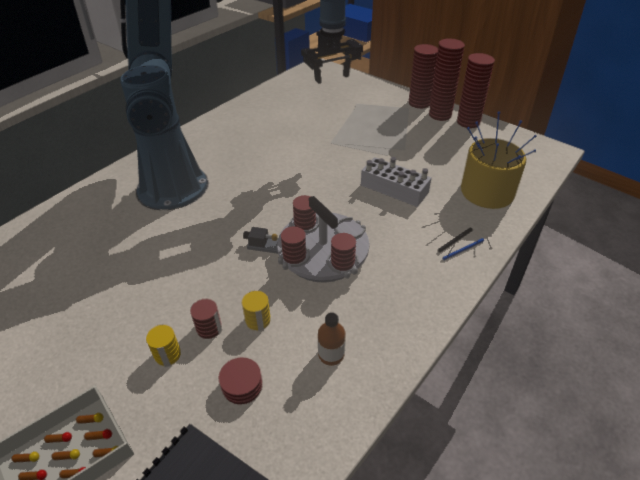

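The top view shows the carousel axis at about (298,262), the bar running (306,238)–(291,287), the empty bay at (264,250) and the plunger at (333,330). Candidates for the loose stack:
- (458,289): red and narrow. This one fits.
- (480,216): the wide dishes.
- (418,256) and (507,297): yellow decoys.
- The three red stacks on the deck are fixed.

Next I measure these and check with one crop.

```bash
cat > m.py <<'E'
from h import *
def measure(n,im,D,verbose=1):
    P=cloud(n,D); hsv=cv2.cvtColor(im,cv2.COLOR_RGB2HSV)
    red=((hsv[...,0]<8)|(hsv[...,0]>170))&(hsv[...,1]>90)
    ok=D>0
    def blobs(m,amin=80):
        k,l,s,c=cv2.connectedComponentsWithStats(m.astype(np.uint8)); return [(l==i) for i in range(1,k) if s[i,4]>amin]
    out=[]
    for b in blobs(red&ok,150):
        q=P[b]; zt=np.percentile(q[:,2],90); t=b&(abs(P[...,2]-zt)<.006)
        if t.sum()<80: continue
        cs,_=cv2.findContours(t.astype(np.uint8),cv2.RETR_EXTERNAL,cv2.CHAIN_APPROX_NONE); cc=max(cs,key=cv2.contourArea)
        w=plane(n,cc.reshape(-1,2),zt)[:,:2].astype(np.float32); (x,y),r=cv2.minEnclosingCircle(w)
        e=cv2.fitEllipse(w)
        out.append((np.round(e[0],4),np.round(e[1],3),round(float(zt),4),b.sum())); 
    return P,hsv,out
E
python3 - <<'E'
from m import *
im=cv2.imread('pics/top0.png')[:,:,::-1].copy(); D=np.load('top0.npy')
P,hsv,o=measure('top',im,D)
for x in o: print(x)
near=np.hypot(P[...,0]-P[262,298,0],P[...,1]-P[262,298,1])<.2
bar=near&(P[...,2]>.14)&(P[...,2]<.18)&(D>0)
q=P[bar]; z=np.median(q[:,2]); v,u=np.nonzero(bar); w=plane('top',np.c_[u,v],z)[:,:2]
r=cv2.minAreaRect(w.astype(np.float32)); print('bar',r,z,np.linalg.svd(w-w.mean(0),full_matrices=False)[2][0])
deck=near&(abs(P[...,2]-.045)<.004); print('deck',cv2.minEnclosingCircle(P[deck][:,:2].astype(np.float32)))
for uv in[(333,330),(264,250),(341,347),(324,315),(404,168),(480,216),(458,289),(418,256),(507,297)]: print(uv,P[uv[1],uv[0]].round(4))
cv2.imwrite('pics/crop1.png',np.hstack([cv2.resize(im[200:360,240:360][...,::-1],None,fx=3.6,fy=3.6),cv2.resize(im[200:360,430:532][...,::-1],None,fx=3.6,fy=3.6)]))
E
```

```text
(array([ 0.68  , -0.3481]), array([0.086, 0.087]), 0.0462, np.int64(1289))
(array([0.651 , 0.0451]), array([0.057, 0.058]), 0.1215, np.int64(615))
(array([ 0.5395, -0.0145]), array([0.058, 0.058]), 0.1216, np.int64(612))
(array([ 0.5102, -0.2905]), array([0.057, 0.059]), 0.0763, np.int64(724))
(array([0.4807, 0.0969]), array([0.057, 0.059]), 0.1216, np.int64(602))
bar ((0.5658612847328186, 0.07047177851200104), (0.018294725567102432, 0.10920662432909012), 73.005615234375) 0.1635277617104649 [-0.95610273  0.2930317 ]
deck ((0.5319085121154785, 0.05348251760005951), 0.16258816421031952)
(333, 330) [ 0.4129 -0.0076  0.0431]
(264, 250) [0.595  0.1533 0.044 ]
(341, 347) [ 0.3742 -0.0263  0.0394]
(324, 315) [0.4469 0.0133 0.0438]
(404, 168) [ 0.7733 -0.1569  0.1249]
(480, 216) [ 0.6786 -0.3473  0.045 ]
(458, 289) [ 0.51   -0.2866  0.073 ]
(418, 256) [ 0.5832 -0.197   0.0749]
(507, 297) [ 0.4933 -0.3962  0.0716]
```

View pics/crop1.png

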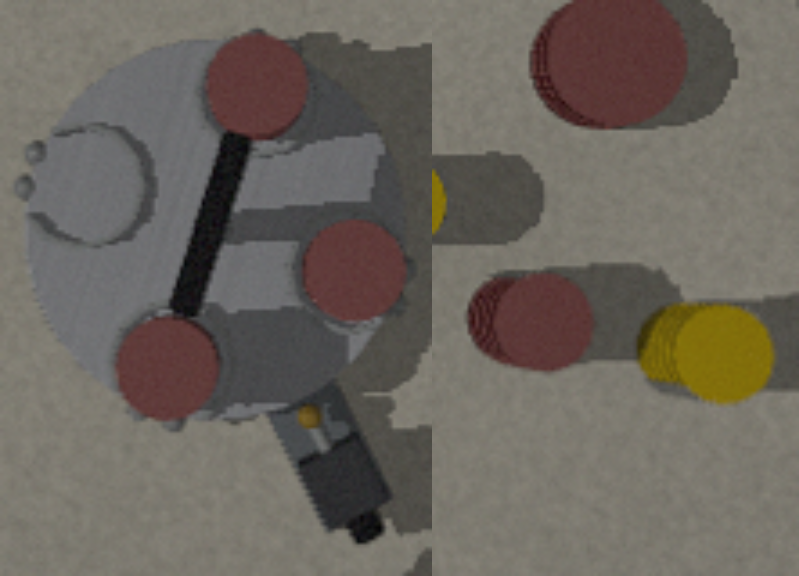

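Checks on the measurements:
- The loose stack at (0.510, -0.2905) has its top at 0.076 m, as expected for 75 mm. It is narrow and dark red, so it is the right one.
- The axis is (0.566, 0.071). The bar centre and the midpoint of the opposite stacks agree on this.
- The bay lies at 73.0° and the gate at about 206.8°, so the turn is about +134°.

The tool's z heading equals j1-j6, and I approach with it at -107°, which leaves enough j6 range.

```bash
python3 -m pendant '[{"dr":[0,0,-0.09],"dp":[0.033,-0.045,0.001],"hand":1},{"dr":[0,0,-0.09],"dp":[0.033,-0.045,0.001],"hand":1},{"dr":[0,0,-0.09],"dp":[0.033,-0.045,0.001],"hand":1},{"dr":[0,0,-0.09],"dp":[0.033,-0.045,0.001],"hand":1},{"dr":[0,0,-0.09],"dp":[0.033,-0.045,0.001],"hand":1},{"dr":[0,0,-0.09],"dp":[0.033,-0.045,0.001],"hand":1},{"dr":[0,0,-0.09],"dp":[0.033,-0.045,0.001],"hand":1},{"dr":[0,0,-0.09],"dp":[0.033,-0.045,0.001],"hand":1},{"dr":[0,0,-0.09],"dp":[0.033,-0.045,0.001],"hand":1},{"dr":[0,0,-0.09],"dp":[0.033,-0.045,0.001],"hand":1},{"dr":[0,0,-0.09],"dp":[0.033,-0.045,0.001],"hand":1},{"dr":[0,0,-0.09],"dp":[0.033,-0.045,0.001],"hand":1},{"dr":[0,0,-0.09],"dp":[0.033,-0.045,0.001],"hand":1},{"dr":[0,0,-0.09],"dp":[0.033,-0.045,0.001],"hand":1},{"dr":[0,0,-0.09],"dp":[0.033,-0.045,0.001],"hand":1},{"dr":[0,0,-0.09],"dp":[0.033,-0.045,0.001],"hand":1},{"dr":[0,0,-0.09],"dp":[0.033,-0.045,0.001],"hand":1},{"dr":[0,0,-0.09],"dp":[0.033,-0.045,0.001],"hand":1},{"dr":[0,0,-0.09],"dp":[0.033,-0.045,0.001],"hand":1},{"dr":[0,0,-0.09],"dp":[0.033,-0.045,0.001],"hand":1}]'
cat > st.py <<'E'
from h import *
from scipy.spatial.transform import Rotation as R
s=observe(); m=R.from_quat(np.roll(s['orientation'],-1)).as_matrix()
print('t %.2f tcp %s phi %.2f down %s F %s w %.4f'%(s['clock'],np.round(s['tool_pos'],4),np.degrees(np.arctan2(m[1,2],m[0,2])),m[:,0].round(3),np.round(s['contact_force'],1),s['width']),'j',np.round(s['joint_pos'],2))
E
python3 st.py
```

```text
clock: 2.1
tool_pos: [0.5693, 0.072, 0.2482]
orientation: [-0.469, -0.529, -0.469, 0.529]
contact_force: [-0.4, 1.0, -0.2]
width: 0.0881
t 2.10 tcp [0.5693 0.072  0.2482] phi -96.91 down [-0.001  0.    -1.   ] F [-0.4  1.  -0.2] w 0.0881 j [-0.08  0.17  1.6   0.    1.37  1.61]
```

```bash
python3 -m pendant '[{"dr":[0,0,-0.056],"dp":[-0.0035,-0.001,0],"hand":1},{"dr":[0,0,-0.056],"dp":[-0.003,-0.001,0],"hand":1},{"dr":[0,0,0],"dp":[0,0,-0.05],"hand":1},{"dr":[0,0,0],"dp":[0,0,-0.05],"hand":1},{"dr":[0,0,0],"dp":[0,0,-0.05],"hand":1},{"dr":[0,0,0],"dp":[0,0,-0.05],"hand":1},{"dr":[0,0,0],"dp":[0,0,-0.03],"hand":1},{"dr":[0,0,0],"dp":[0,0,0],"hand":-1},{"dr":[0,0,0],"dp":[0,0,0],"hand":-1},{"dr":[0,0,0],"dp":[0,0,0],"hand":-1},{"dr":[0,0,0],"dp":[0,0,0],"hand":-1},{"dr":[0,0,0],"dp":[0,0,0],"hand":-1},{"dr":[0,0,0],"dp":[0,0,0],"hand":-1},{"dr":[0,0,0],"dp":[0,0,0],"hand":-1}]'; python3 st.py
```

```text
clock: 3.5
tool_pos: [0.5659, 0.072, 0.134]
orientation: [0.422, 0.567, 0.422, -0.567]
contact_force: [-0.5, -0.5, 0.3]
width: 0.034
t 3.50 tcp [0.5659 0.072  0.134 ] phi -106.65 down [ 0. -0. -1.] F [-0.5 -0.5  0.3] w 0.0340 j [-0.08  0.29  1.71  0.    1.15  1.78]
```

```bash
python3 -m pendant '[{"dr":[0,0,0],"dp":[0,0,0],"hand":-1},{"dr":[0,0,0],"dp":[0,0,0],"hand":-1},{"dr":[0,0,0],"dp":[0,0,0],"hand":-1},{"dr":[0,0,0],"dp":[0,0,0],"hand":-1},{"dr":[0,0,0],"dp":[0,0,0],"hand":-1},{"dr":[0,0,0],"dp":[0,0,0],"hand":-1}]'; python3 st.py;  python3 -m pendant '[{"dr":[0,0,0.04],"dp":[0,0,0],"hand":-1},{"dr":[0,0,0.08],"dp":[0,0,0],"hand":-1},{"dr":[0,0,0.08],"dp":[0,0,0],"hand":-1},{"dr":[0,0,0.08],"dp":[0,0,0],"hand":-1},{"dr":[0,0,0.08],"dp":[0,0,0],"hand":-1},{"dr":[0,0,0.08],"dp":[0,0,0],"hand":-1},{"dr":[0,0,0.08],"dp":[0,0,0],"hand":-1},{"dr":[0,0,0.08],"dp":[0,0,0],"hand":-1},{"dr":[0,0,0.08],"dp":[0,0,0],"hand":-1},{"dr":[0,0,0.08],"dp":[0,0,0],"hand":-1},{"dr":[0,0,0.08],"dp":[0,0,0],"hand":-1},{"dr":[0,0,0.08],"dp":[0,0,0],"hand":-1},{"dr":[0,0,0.08],"dp":[0,0,0],"hand":-1},{"dr":[0,0,0.08],"dp":[0,0,0],"hand":-1},{"dr":[0,0,0.08],"dp":[0,0,0],"hand":-1},{"dr":[0,0,0.08],"dp":[0,0,0],"hand":-1},{"dr":[0,0,0.04],"dp":[0,0,0],"hand":-1},{"dr":[0,0,0],"dp":[0,0,0],"hand":-1}]'; python3 st.py
python3 - <<'E'
from m import *
im,D=optics.snapshot('top'); cv2.imwrite('pics/top1.png',im[:,:,::-1])
for x in measure('top',im,D)[2]: print(x)
cv2.imwrite('pics/crop2.png',cv2.resize(im[190:370,220:380][...,::-1],None,fx=3.3,fy=3.3))
E
```

```text
clock: 4.1
tool_pos: [0.5653, 0.0699, 0.1337]
orientation: [-0.423, -0.566, -0.422, 0.568]
contact_force: [-3.0, -9.0, 2.2]
width: 0.0196
t 4.10 tcp [0.5653 0.0699 0.1337] phi -106.66 down [-0.002 -0.003 -1.   ] F [-3.  -9.   2.2] w 0.0196 j [-0.08  0.29  1.71 -0.    1.15  1.78]
clock: 5.9
tool_pos: [0.5652, 0.07, 0.1337]
orientation: [0.704, -0.054, 0.706, 0.052]
contact_force: [-3.2, -8.1, 2.2]
width: 0.0193
t 5.90 tcp [0.5652 0.07   0.1337] phi 8.65 down [-0.002 -0.003 -1.   ] F [-3.2 -8.1  2.2] w 0.0193 j [-0.08  0.29  1.71 -0.    1.15 -0.23]
(array([ 0.6798, -0.3481]), array([0.085, 0.087]), 0.0463, np.int64(1265))
(array([ 0.5788, -0.0261]), array([0.034, 0.062]), 0.1215, np.int64(285))
(array([ 0.51  , -0.2903]), array([0.056, 0.059]), 0.0762, np.int64(623))
```

View pics/crop2.png

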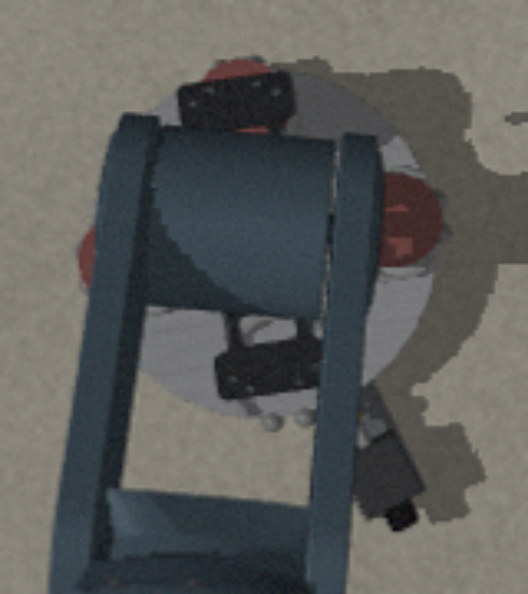

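The picture shows the deck following the bar: the empty bay's rim lugs, at crop (290,420), are about 19° short of the plunger. I turn the rest, let go and measure.

```bash
python3 -m pendant '[{"dr":[0,0,0.05],"dp":[0,0,0],"hand":-1},{"dr":[0,0,0.05],"dp":[0,0,0],"hand":-1},{"dr":[0,0,0.05],"dp":[0,0,0],"hand":-1},{"dr":[0,0,0.03],"dp":[0,0,0],"hand":-1},{"dr":[0,0,0.022],"dp":[0,0,0],"hand":-1},{"dr":[0,0,0],"dp":[0,0,0],"hand":-1},{"dr":[0,0,0],"dp":[0,0,0],"hand":-1},{"dr":[0,0,0],"dp":[0,0,0],"hand":-1}]'; python3 st.py; python3 - <<'E'
from h import *
print(observe()['wrist_torque'])
E
python3 -m pendant '[{"dr":[0,0,0],"dp":[0,0,0],"hand":1},{"dr":[0,0,0],"dp":[0,0,0],"hand":1},{"dr":[0,0,0],"dp":[0,0,0],"hand":1},{"dr":[0,0,0],"dp":[0,0,0],"hand":1},{"dr":[0,0,0],"dp":[0,0,0],"hand":1},{"dr":[0,0,0],"dp":[0,0,0],"hand":1},{"dr":[0,0,0],"dp":[0,0,0.05],"hand":1},{"dr":[0,0,0],"dp":[0,0,0.05],"hand":1},{"dr":[0,0,0],"dp":[0,0,0.05],"hand":1},{"dr":[0,0,0],"dp":[0,-0.06,0.05],"hand":1},{"dr":[0,0,-0.05],"dp":[0,-0.08,0],"hand":1},{"dr":[0,0,-0.09],"dp":[-0.01,-0.09,0],"hand":1},{"dr":[0,0,-0.09],"dp":[-0.01,-0.09,0],"hand":1},{"dr":[0,0,-0.09],"dp":[-0.02,-0.09,0],"hand":1},{"dr":[0,0,-0.09],"dp":[-0.02,-0.09,0],"hand":1},{"dr":[0,0,-0.09],"dp":[-0.02,-0.09,0],"hand":1},{"dr":[0,0,-0.09],"dp":[-0.02,-0.09,0],"hand":1},{"dr":[0,0,-0.09],"dp":[-0.01,-0.04,0],"hand":1}]' ; python3 st.py
python3 - <<'E'
from m import *
im,D=optics.snapshot('top'); cv2.imwrite('pics/top2.png',im[:,:,::-1]);np.save('top2.npy',D)
for x in measure('top',im,D)[2]: print(x)
cv2.imwrite('pics/crop3.png',cv2.resize(im[190:370,220:380][...,::-1],None,fx=3.3,fy=3.3))
E
```

```text
clock: 6.75
tool_pos: [0.5649, 0.0706, 0.1336]
orientation: [0.687, -0.164, 0.689, 0.163]
contact_force: [-4.4, -5.7, 3.0]
width: 0.0194
t 6.75 tcp [0.5649 0.0706 0.1336] phi 26.72 down [-0.002 -0.002 -1.   ] F [-4.4 -5.7  3. ] w 0.0194 j [-0.08  0.29  1.71 -0.    1.15 -0.55]
[-0.94218055  0.68021535 -0.08770537]
clock: 8.55
tool_pos: [0.5096, -0.2918, 0.2338]
orientation: [0.675, 0.212, 0.674, -0.213]
contact_force: [1.0, 0.6, 0.4]
width: 0.0882
t 8.55 tcp [ 0.5096 -0.2918  0.2338] phi -34.97 down [-0.    -0.001 -1.   ] F [1.  0.6 0.4] w 0.0882 j [-0.72  0.21  1.58 -0.    1.35 -0.11]
(array([ 0.68  , -0.3483]), array([0.085, 0.087]), 0.0461, np.int64(1278))
(array([0.6483, 0.1045]), array([0.057, 0.059]), 0.1219, np.int64(622))
(array([ 0.5992, -0.0123]), array([0.055, 0.059]), 0.1216, np.int64(564))
(array([0.5321, 0.1533]), array([0.058, 0.059]), 0.1217, np.int64(619))
(array([ 0.5102, -0.2907]), array([0.058, 0.059]), 0.0762, np.int64(720))
```

View pics/crop3.png

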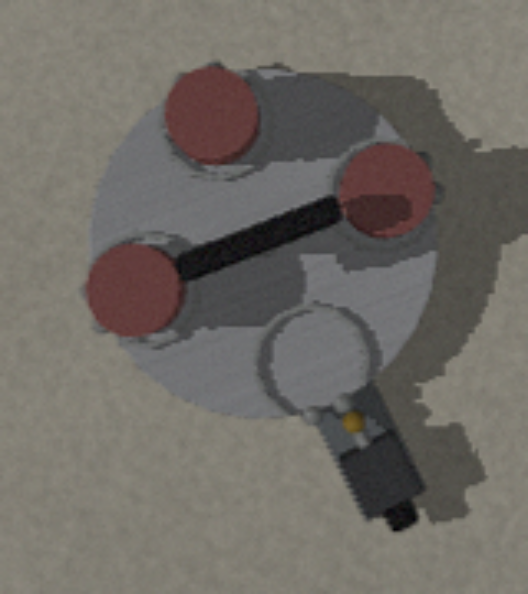

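The deck isn't home. The lugs at crop (312,415) and (345,405) sit to one side of the roller at (353,422), and the stacks put the bay at about 202.2°. I measure the gate heading more precisely from the housing.

```bash
python3 - <<'E'
from m import *
a=np.array([.5657,.0706])
ang=lambda p:np.degrees(np.arctan2(*(np.array(p)[:2]-a)[::-1]))%360
for k in('top0','top2'):
    im=cv2.imread(f'pics/{k}.png')[:,:,::-1].copy(); D=np.load(k+'.npy'); P=cloud('top',D)
    r=np.hypot(P[...,0]-a[0],P[...,1]-a[1])
    g=cv2.cvtColor(im,cv2.COLOR_RGB2GRAY); 
    u,v=np.meshgrid(range(640),range(480)); box=(u>310)&(u<365)&(v>300)&(v<360)
    m=box&(g<62)&(P[...,2]>.03)&(P[...,2]<.06)&(r>.14)
    h=m&(P[...,2]>.040)&(r<.2)
    w=plane('top',np.c_[u[h],v[h]],.046)[:,:2]
    rect=cv2.minAreaRect(w.astype(np.float32)); print(k,'housing',rect,ang(rect[0]),ang(w.mean(0)))
    hsv=cv2.cvtColor(im,cv2.COLOR_RGB2HSV); o=box&(hsv[...,0]>10)&(hsv[...,0]<25)&(hsv[...,1]>130)
    print('roller px',u[o].mean(),v[o].mean(),P[o].mean(0),ang(P[o].mean(0)))
for uv in[(312,415),(345,405),(402,516)]:
    q=np.array(uv)/3.3+[220,190]; p=P[int(round(q[1])),int(round(q[0]))]; print('lug/knob',q,p,ang(p))
E
```

```text
top0 housing ((0.4150639772415161, -0.007688596844673157), (0.05974850058555603, 0.04291015490889549), 27.291963577270508) 207.4618149221496 207.43267114786178
roller px 325.44827586206895 315.2413793103448 [0.44636082 0.01000178 0.04416751] 206.9206134027873
top2 housing ((0.41503214836120605, -0.0076890625059604645), (0.059751369059085846, 0.0429268404841423), 27.145233154296875) 207.45700131999422 207.40881847894542
roller px 326.7096774193548 317.2903225806452 [0.44176776 0.00709186 0.04468645] 207.13252768021675
lug/knob [314.54545455 315.75757576] [0.44446608 0.03397304 0.0444572 ] 196.81051679653
lug/knob [324.54545455 312.72727273] [0.45156771 0.01110941 0.04577483] 207.53043469905126
lug/knob [341.81818182 346.36363636] [ 0.37667566 -0.02850791  0.04103966] 207.66860567108225
```

Home is 207.4° from the housing, roller and knob. The bay is at 202.2° with the roller on top of a lug. I regrip the bar squarely and turn on through the click.

```bash
python3 -m pendant '[{"dr":[0,0,0.0635],"dp":[0.0112,0.0725,0],"hand":1},{"dr":[0,0,0.0635],"dp":[0.0112,0.0725,0],"hand":1},{"dr":[0,0,0.0635],"dp":[0.0112,0.0725,0],"hand":1},{"dr":[0,0,0.0635],"dp":[0.0112,0.0725,0],"hand":1},{"dr":[0,0,0.0635],"dp":[0.0112,0.0725,0],"hand":1},{"dr":[0,0,0.0635],"dp":[0.0112,0.0725,0],"hand":1},{"dr":[0,0,0.0635],"dp":[0.0112,0.0725,0],"hand":1},{"dr":[0,0,0.0635],"dp":[0.0112,0.0725,0],"hand":1},{"dr":[0,0,0.0635],"dp":[0.0112,0.0725,0],"hand":1},{"dr":[0,0,0.0635],"dp":[0.0112,0.0725,0],"hand":1},{"dr":[0,0,0],"dp":[0,0,0],"hand":1}]'; python3 st.py
```

```text
clock: 9.7
tool_pos: [0.5666, 0.079, 0.2338]
orientation: [0.693, -0.142, 0.693, 0.143]
contact_force: [-0.2, -0.4, -0.6]
width: 0.0879
t 9.70 tcp [0.5666 0.079  0.2338] phi 23.19 down [ 0.     0.002 -1.   ] F [-0.2 -0.4 -0.6] w 0.0879 j [-0.07  0.18  1.62  0.    1.34 -0.47]
```

```bash
python3 -m pendant '[{"dr":[0,0,-0.011],"dp":[-0.002,-0.017,0],"hand":1},{"dr":[0,0,0],"dp":[0,0,-0.05],"hand":1},{"dr":[0,0,0],"dp":[0,0,-0.05],"hand":1},{"dr":[0,0,0],"dp":[0,0,-0.05],"hand":1},{"dr":[0,0,0],"dp":[0,0,-0.05],"hand":1},{"dr":[0,0,0],"dp":[0,0,-0.006],"hand":-1},{"dr":[0,0,0],"dp":[0,0,0],"hand":-1},{"dr":[0,0,0],"dp":[0,0,0],"hand":-1},{"dr":[0,0,0],"dp":[0,0,0],"hand":-1},{"dr":[0,0,0],"dp":[0,0,0],"hand":-1},{"dr":[0,0,0],"dp":[0,0,0],"hand":-1},{"dr":[0,0,0],"dp":[0,0,0],"hand":-1},{"dr":[0,0,0],"dp":[0,0,0],"hand":-1},{"dr":[0,0,0],"dp":[0,0,0],"hand":-1},{"dr":[0,0,0],"dp":[0,0,0],"hand":-1},{"dr":[0,0,0],"dp":[0,0,0],"hand":-1},{"dr":[0,0,0],"dp":[0,0,0],"hand":-1}]'; python3 st.py; python3 -m pendant '[{"dr":[0,0,0.02],"dp":[0,0,0],"hand":-1},{"dr":[0,0,0.02],"dp":[0,0,0],"hand":-1},{"dr":[0,0,0.02],"dp":[0,0,0],"hand":-1},{"dr":[0,0,0.02],"dp":[0,0,0],"hand":-1},{"dr":[0,0,0],"dp":[0,0,0],"hand":-1},{"dr":[0,0,0],"dp":[0,0,0],"hand":-1},{"dr":[0,0,0],"dp":[0,0,0],"hand":-1}]'; python3 st.py; python3 - <<'E'
from m import *
print(observe()['wrist_torque'])
im,D=optics.snapshot('top'); cv2.imwrite('pics/top3.png',im[:,:,::-1])
for x in measure('top',im,D)[2]: print(x)
im,D=optics.snapshot('scene'); cv2.imwrite('pics/scene3.png',cv2.resize(im[180:300,220:400],None,fx=4,fy=4)[:,:,::-1])
E
```

```text
clock: 11.4
tool_pos: [0.5665, 0.0663, 0.1309]
orientation: [0.695, -0.133, 0.694, 0.133]
contact_force: [4.9, 2.3, -1.6]
width: 0.0204
t 11.40 tcp [0.5665 0.0663 0.1309] phi 21.69 down [ 0.002  0.001 -1.   ] F [ 4.9  2.3 -1.6] w 0.0204 j [-0.09  0.29  1.71  0.    1.14 -0.47]
clock: 12.1
tool_pos: [0.5669, 0.0665, 0.1309]
orientation: [0.686, -0.176, 0.684, 0.176]
contact_force: [6.8, 3.9, -4.2]
width: 0.0203
t 12.10 tcp [0.5669 0.0665 0.1309] phi 28.86 down [ 0.003  0.001 -1.   ] F [ 6.8  3.9 -4.2] w 0.0203 j [-0.09  0.29  1.71  0.    1.14 -0.6 ]
[ 0.49713373 -0.95681108 -0.24129021]
(array([ 0.6803, -0.3484]), array([0.085, 0.087]), 0.0462, np.int64(1264))
(array([ 0.5101, -0.29  ]), array([0.057, 0.058]), 0.0764, np.int64(637))
```

View pics/scene3.png

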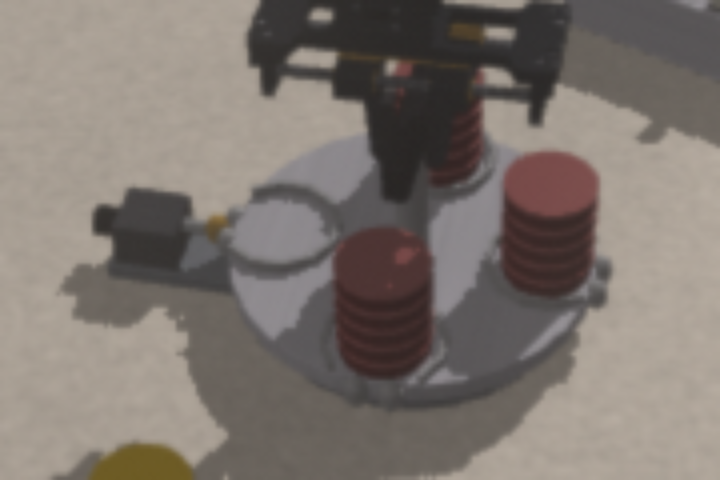

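The roller, at crop (215,225), still sits against the lug at (232,215), and the torque of -0.24 N m agrees. I turn a little further in small steps and watch for the torque to drop.

```bash
echo 'from h import *
print("torque",np.round(observe()["wrist_torque"],3))' > tq.py
python3 -m pendant '[{"dr":[0,0,0.015],"dp":[0,0,0],"hand":-1},{"dr":[0,0,0],"dp":[0,0,0],"hand":-1}]' >/dev/null; python3 tq.py
python3 -m pendant '[{"dr":[0,0,0.015],"dp":[0,0,0],"hand":-1},{"dr":[0,0,0],"dp":[0,0,0],"hand":-1}]' >/dev/null; python3 tq.py; python3 st.py
python3 - <<'E'
from m import *
a=np.array([.5657,.0706])
im,D=optics.snapshot('scene'); P=cloud('scene',D); hsv=cv2.cvtColor(im,cv2.COLOR_RGB2HSV)
for x in measure('scene',im,D)[2]:
    if x[2]>.1: print(x, np.degrees(np.arctan2(x[0][1]-a[1],x[0][0]-a[0])))
# wait for detail: unoccluded third stack
im,D=optics.snapshot('top')
for x in measure('top',im,D)[2]:
    if x[2]>.1: print('top',x, np.degrees(np.arctan2(x[0][1]-a[1],x[0][0]-a[0])))
E
```

```text
torque [ 0.557 -1.1   -0.408]
torque [ 0.406 -1.213 -0.417]
t 12.60 tcp [0.5672 0.0664 0.1309] phi 31.57 down [ 0.003  0.001 -1.   ] F [ 6.9  3.1 -4.7] w 0.0199 j [-0.09  0.29  1.71  0.    1.14 -0.64]
(array([0.4531, 0.9267]), array([0.081, 0.103]), 0.2648, np.int64(3281)) 97.49291449382517
(array([0.5657, 0.9445]), array([0.086, 0.103]), 0.2524, np.int64(1768)) 90.0
(array([0.6504, 0.1056]), array([0.054, 0.055]), 0.1212, np.int64(274)) 22.451546456003875
```

The scene view still puts the deck at 22.4°, so the pads are only twisting on the bar. I regrip 38 mm out along the bar and swing it on that lever arm instead.

```bash
python3 -m pendant '[{"dr":[0,0,0],"dp":[0,0,0],"hand":1},{"dr":[0,0,0],"dp":[0,0,0],"hand":1},{"dr":[0,0,0],"dp":[0,0,0],"hand":1},{"dr":[0,0,0],"dp":[0,0,0],"hand":1},{"dr":[0,0,0],"dp":[0,0,0],"hand":1},{"dr":[0,0,-0.035],"dp":[-0.01,0.026,0],"hand":1},{"dr":[0,0,-0.035],"dp":[-0.011,0.026,0],"hand":1},{"dr":[0,0,-0.034],"dp":[-0.011,0.027,0],"hand":1},{"dr":[0,0,0],"dp":[0,0,0],"hand":1},{"dr":[0,0,0],"dp":[0,0,0],"hand":1}]' >/dev/null; python3 st.py; python3 tq.py
```

```text
t 13.70 tcp [0.5499 0.1053 0.1308] phi 22.36 down [ 0. -0. -1.] F [ 1.  -0.7 -0.4] w 0.0881 j [-0.02  0.27  1.74 -0.    1.14 -0.41]
torque [-0.051 -0.014  0.013]
```

```bash
python3 -m pendant '[{"dr":[0,0,0],"dp":[0.001,0,0],"hand":-1},{"dr":[0,0,0],"dp":[0,0,0],"hand":-1},{"dr":[0,0,0],"dp":[0,0,0],"hand":-1},{"dr":[0,0,0],"dp":[0,0,0],"hand":-1},{"dr":[0,0,0],"dp":[0,0,0],"hand":-1},{"dr":[0,0,0],"dp":[0,0,0],"hand":-1},{"dr":[0,0,0],"dp":[0,0,0],"hand":-1},{"dr":[0,0,0],"dp":[0,0,0],"hand":-1},{"dr":[0,0,0],"dp":[0,0,0],"hand":-1},{"dr":[0,0,0],"dp":[0,0,0],"hand":-1},{"dr":[0,0,0],"dp":[0,0,0],"hand":-1},{"dr":[0,0,0],"dp":[0,0,0],"hand":-1}]' >/dev/null; python3 st.py; python3 tq.py
python3 -m pendant '[{"dr":[0,0,0.017],"dp":[-0.0018,-0.0008,0],"hand":-1},{"dr":[0,0,0.017],"dp":[-0.0018,-0.0008,0],"hand":-1},{"dr":[0,0,0.017],"dp":[-0.0018,-0.0008,0],"hand":-1},{"dr":[0,0,0.017],"dp":[-0.0018,-0.0008,0],"hand":-1},{"dr":[0,0,0],"dp":[0,0,0],"hand":-1},{"dr":[0,0,0],"dp":[0,0,0],"hand":-1},{"dr":[0,0,0],"dp":[0,0,0],"hand":-1}]' >/dev/null; python3 st.py; python3 tq.py
cat > deck.py <<'E'
from m import *
a=np.array([.5657,.0706])
for n in('scene','top'):
    im,D=optics.snapshot(n)
    for x in measure(n,im,D)[2]:
        if .1<x[2]<.14: print(n,x, 'ang %.2f'%np.degrees(np.arctan2(x[0][1]-a[1],x[0][0]-a[0])))
E
python3 deck.py
```

```text
t 14.90 tcp [0.5492 0.1054 0.1304] phi 22.24 down [-0.003 -0.    -1.   ] F [-6.1  0.3  3.9] w 0.0179 j [-0.02  0.27  1.74 -0.    1.14 -0.41]
torque [-0.182  1.057 -0.061]
t 15.60 tcp [0.5466 0.1038 0.1304] phi 28.35 down [-0. -0. -1.] F [ 0.2 -0.1 -5.4] w 0.0175 j [-0.03  0.26  1.74 -0.    1.14 -0.52]
torque [-0.055  0.045 -0.112]
scene (array([0.6488, 0.1084]), array([0.054, 0.055]), 0.1208, np.int64(275)) ang 24.46
top (array([0.6464, 0.1098]), array([0.048, 0.06 ]), 0.1219, np.int64(444)) ang 25.91
top (array([ 0.6087, -0.0078]), array([0.055, 0.057]), 0.1218, np.int64(473)) ang -61.26
```

```bash
python3 -m pendant '[{"dr":[0,0,0],"dp":[0,0,0],"hand":1},{"dr":[0,0,0],"dp":[0,0,0],"hand":1},{"dr":[0,0,0],"dp":[0,0,0],"hand":1},{"dr":[0,0,0],"dp":[0,0,0],"hand":1},{"dr":[0,0,0],"dp":[0,0,0],"hand":1},{"dr":[0,0,0],"dp":[0,0,0],"hand":1},{"dr":[0,0,0],"dp":[0,0,0.06],"hand":1},{"dr":[0,0,0],"dp":[0,0,0.06],"hand":1},{"dr":[0,0,0],"dp":[0,0,0.06],"hand":1},{"dr":[0,0,0],"dp":[0,-0.06,0.02],"hand":1},{"dr":[0,0,0],"dp":[0,-0.09,0],"hand":1},{"dr":[0,0,-0.09],"dp":[0,-0.09,0],"hand":1},{"dr":[0,0,-0.09],"dp":[-0.01,-0.09,0],"hand":1},{"dr":[0,0,-0.09],"dp":[-0.01,-0.09,0],"hand":1},{"dr":[0,0,-0.09],"dp":[-0.01,-0.09,0],"hand":1},{"dr":[0,0,-0.09],"dp":[-0.01,-0.09,0],"hand":1},{"dr":[0,0,-0.09],"dp":[-0.01,-0.09,0],"hand":1},{"dr":[0,0,-0.09],"dp":[-0.01,-0.08,0],"hand":1},{"dr":[0,0,-0.09],"dp":[-0.01,-0.02,0],"hand":1},{"dr":[0,0,-0.09],"dp":[0,0,0],"hand":1}]' >/dev/null; python3 st.py; python3 deck.py; python3 - <<'E'
from m import *
im,D=optics.snapshot('top'); cv2.imwrite('pics/top4.png',im[:,:,::-1]);np.save('top4.npy',D)
s,_=optics.snapshot('scene')
for x in measure('top',im,D)[2]: print(x)
cv2.imwrite('pics/crop4.png',np.hstack([cv2.resize(im[260:360,270:370],(400,400))[...,::-1],cv2.resize(s[190:290,230:330],(400,400))[...,::-1]]))
E
```

```text
t 17.70 tcp [ 0.5107 -0.2936  0.2304] phi -45.08 down [-0. -0. -1.] F [-0.3 -0.   0.4] w 0.0881 j [-0.72  0.22  1.58 -0.    1.34  0.06]
scene (array([0.6498, 0.1077]), array([0.054, 0.055]), 0.1212, np.int64(269)) ang 23.80
scene (array([ 0.6183, -0.0138]), array([0.045, 0.06 ]), 0.121, np.int64(257)) ang -58.07
top (array([0.6442, 0.1135]), array([0.058, 0.058]), 0.1216, np.int64(629)) ang 28.66
top (array([ 0.6085, -0.0078]), array([0.057, 0.058]), 0.1214, np.int64(565)) ang -61.37
top (array([0.5234, 0.149 ]), array([0.058, 0.059]), 0.1214, np.int64(629)) ang 118.35
(array([ 0.6799, -0.3481]), array([0.086, 0.087]), 0.0461, np.int64(1282))
(array([0.6441, 0.1134]), array([0.057, 0.058]), 0.1218, np.int64(627))
(array([ 0.6096, -0.0081]), array([0.055, 0.058]), 0.1214, np.int64(567))
(array([0.5232, 0.1491]), array([0.058, 0.058]), 0.1218, np.int64(615))
(array([ 0.5116, -0.2903]), array([0.054, 0.06 ]), 0.0763, np.int64(705))
```

View pics/crop4.png

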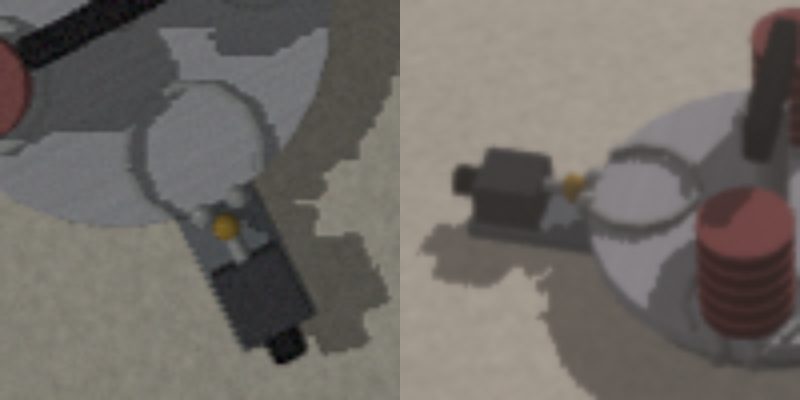

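Both views show the roller, at (226,228) in the top crop, between the lugs at (200,215) and (240,195). All three stacks put the bay at 208.5°. That is within about 1° of the housing estimate, or 1.7 mm at the bay, so I take the deck as clicked home. Bay target is (0.4873, 0.0277). Now the stack.

```bash
python3 -m pendant '[{"dr":[0,0,-0.08],"dp":[-0.001,0.006,0],"hand":1},{"dr":[0,0,-0.08],"dp":[0,0,0],"hand":1},{"dr":[0,0,-0.022],"dp":[0,0,0],"hand":1},{"dr":[0,0,0],"dp":[0,0,-0.08],"hand":1},{"dr":[0,0,0],"dp":[0,0,-0.08],"hand":1},{"dr":[0,0,0],"dp":[0,0,-0.08],"hand":1},{"dr":[0,0,0],"dp":[0,0,0],"hand":1}]'>/dev/null; python3 st.py; python3 - <<'E'
from h import *
a=np.array([.566,.0706]); im=cv2.imread('pics/top4.png')[:,:,::-1].copy(); D=np.load('top4.npy'); P=cloud('top',D)
hsv=cv2.cvtColor(im,cv2.COLOR_RGB2HSV); u,v=np.meshgrid(range(640),range(480)); o=(u>310)&(u<365)&(v>300)&(v<360)&(hsv[...,0]>10)&(hsv[...,0]<25)&(hsv[...,1]>130)
p=P[o].mean(0); print('roller',p,np.hypot(*(p[:2]-a)),np.degrees(np.arctan2(*(p[:2]-a)[::-1]))%360, 'free r .1339')
E
```

```text
t 18.60 tcp [ 0.508  -0.2846  0.105 ] phi -60.71 down [-0.008  0.007 -1.   ] F [-1.1  1.   0.2] w 0.0881 j [-0.71  0.36  1.68 -0.    1.12  0.35]
roller [0.44405137 0.00890174 0.0448714 ] 0.13666800846978927 206.8365120129473 free r .1339
```

```bash
python3 -m pendant '[{"dr":[0,0,0],"dp":[0,0,0],"hand":1}]'>/dev/null; python3 st.py
```

```text
t 18.70 tcp [ 0.5113 -0.2876  0.111 ] phi -60.78 down [-0.001  0.001 -1.   ] F [ 0.1 -0.9  0.4] w 0.0884 j [-0.71  0.35  1.68 -0.    1.12  0.35]
```

```bash
python3 -m pendant '[{"dr":[0,0,-0.008],"dp":[-0.002,-0.006,0],"hand":1},{"dr":[0,0,0],"dp":[0,0,-0.045],"hand":1},{"dr":[0,0,0],"dp":[0,0,-0.045],"hand":1},{"dr":[0,0,0],"dp":[0,0,-0.045],"hand":1},{"dr":[0,0,0],"dp":[0,0,-0.033],"hand":1},{"dr":[0,0,0],"dp":[0,0,0],"hand":1},{"dr":[0,0,0],"dp":[0,0,0],"hand":1},{"dr":[0,0,0],"dp":[0,0,0],"hand":-1},{"dr":[0,0,0],"dp":[0,0,0],"hand":-1},{"dr":[0,0,0],"dp":[0,0,0],"hand":-1},{"dr":[0,0,0],"dp":[0,0,0],"hand":-1},{"dr":[0,0,0],"dp":[0,0,0],"hand":-1},{"dr":[0,0,0],"dp":[0,0,0],"hand":-1},{"dr":[0,0,0],"dp":[0,0,0],"hand":-1},{"dr":[0,0,0],"dp":[0,0,0],"hand":-1}]'>/dev/null; python3 st.py
python3 -m pendant '[{"dr":[0,0,0],"dp":[0,0,0.01],"hand":-1},{"dr":[0,0,0],"dp":[0,0,0.02],"hand":-1},{"dr":[0,0,0],"dp":[0,0,0.03],"hand":-1},{"dr":[0,0,0],"dp":[0,0,0.04],"hand":-1},{"dr":[0,0,0],"dp":[0,0,0.05],"hand":-1},{"dr":[0,0,0],"dp":[0,0,0.05],"hand":-1},{"dr":[0,0,0],"dp":[0,0,0.04],"hand":-1},{"dr":[0,0,0],"dp":[0,0,0.02],"hand":-1},{"dr":[0,0,0],"dp":[0,0,0],"hand":-1},{"dr":[0,0,0],"dp":[0,0,0],"hand":-1}]'>/dev/null; python3 st.py
```

```text
t 20.20 tcp [ 0.5107 -0.2916  0.0275] phi -61.65 down [ 0.001 -0.001 -1.   ] F [-0.   0.6  4.7] w 0.0614 j [-0.72  0.48  1.7  -0.    0.96  0.36]
t 21.20 tcp [ 0.5099 -0.2908  0.1562] phi -61.65 down [-0.001  0.    -1.   ] F [-0.7  1.  -1.8] w 0.0613 j [-0.72  0.29  1.65  0.    1.2   0.36]
```

```bash
python3 -m pendant '[{"dr":[0,0,0],"dp":[0,0.02,0],"hand":-1},{"dr":[0,0,0],"dp":[0,0.04,0],"hand":-1},{"dr":[0,0,0],"dp":[-0.0045,0.055,0],"hand":-1},{"dr":[0,0,0],"dp":[-0.0045,0.055,0],"hand":-1},{"dr":[0,0,0],"dp":[-0.0045,0.055,0],"hand":-1},{"dr":[0,0,0],"dp":[-0.0045,0.055,0],"hand":-1},{"dr":[0,0,0],"dp":[-0.0045,0.055,0],"hand":-1},{"dr":[0,0,0],"dp":[-0.0045,0.055,0],"hand":-1},{"dr":[0,0,0],"dp":[-0.0045,0.055,0],"hand":-1},{"dr":[0,0,0],"dp":[-0.0045,0.055,0],"hand":-1},{"dr":[0,0,0],"dp":[-0.0045,0.055,0],"hand":-1},{"dr":[0,0,0],"dp":[-0.0045,0.055,0],"hand":-1},{"dr":[0,0,0],"dp":[0,0.02,0],"hand":-1},{"dr":[0,0,0],"dp":[0,0.007,0],"hand":-1},{"dr":[0,0,0],"dp":[0,0,0],"hand":-1},{"dr":[0,0,0],"dp":[0,0,0],"hand":-1},{"dr":[0,0,0],"dp":[0,0,0],"hand":-1}]'>/dev/null; python3 st.py; python3 deck.py; python3 - <<'E'
from m import *
s,_=optics.snapshot('scene'); cv2.imwrite('pics/crop5.png',cv2.resize(s[150:300,220:400],None,fx=4,fy=4)[...,::-1])
E
```

```text
t 22.90 tcp [0.4878 0.0265 0.1566] phi -61.72 down [-0. -0. -1.] F [ 0.4  0.4 -1.1] w 0.0613 j [-0.19  0.08  1.9  -0.    1.16  0.89]
scene (array([0.6494, 0.1076]), array([0.053, 0.056]), 0.1212, np.int64(271)) ang 23.85
scene (array([ 0.6179, -0.0137]), array([0.045, 0.061]), 0.1205, np.int64(324)) ang -58.23
top (array([0.6441, 0.1131]), array([0.057, 0.059]), 0.1218, np.int64(634)) ang 28.46
top (array([ 0.6091, -0.0078]), array([0.055, 0.058]), 0.1216, np.int64(559)) ang -61.03
top (array([0.5231, 0.149 ]), array([0.058, 0.059]), 0.1217, np.int64(623)) ang 118.52
```

View pics/crop5.png

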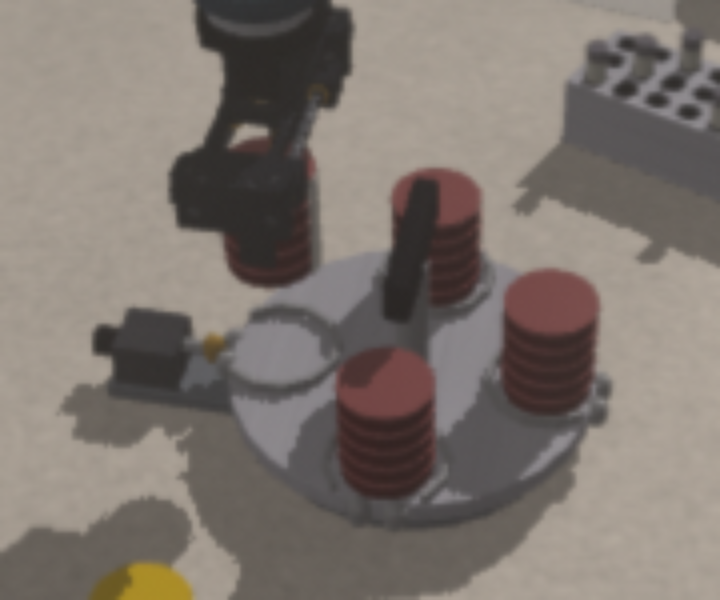

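The scene crop shows the stack at (270,210), upright in the fingers over the bay ring at (280,345), with the deck unchanged. I lower it in two stages.

```bash
python3 -m pendant '[{"dr":[0,0,0],"dp":[-0.001,0.0024,-0.01],"hand":-1},{"dr":[0,0,0],"dp":[0,0,-0.02],"hand":-1},{"dr":[0,0,0],"dp":[0,0,-0.03],"hand":-1},{"dr":[0,0,0],"dp":[0,0,-0.03],"hand":-1},{"dr":[0,0,0],"dp":[0,0,-0.02],"hand":-1},{"dr":[0,0,0],"dp":[0,0,-0.01],"hand":-1},{"dr":[0,0,0],"dp":[0,0,-0.01],"hand":-1},{"dr":[0,0,0],"dp":[0,0,-0.01],"hand":-1},{"dr":[0,0,0],"dp":[0,0,-0.01],"hand":-1},{"dr":[0,0,0],"dp":[0,0,-0.008],"hand":-1},{"dr":[0,0,0],"dp":[0,0,0],"hand":-1},{"dr":[0,0,0],"dp":[0,0,0],"hand":-1},{"dr":[0,0,0],"dp":[0,0,0],"hand":-1}]'>/dev/null; python3 st.py
python3 -m pendant '[{"dr":[0,0,0],"dp":[0,0,-0.003],"hand":-1},{"dr":[0,0,0],"dp":[0,0,-0.003],"hand":-1},{"dr":[0,0,0],"dp":[0,0,-0.002],"hand":-1},{"dr":[0,0,0],"dp":[0,0,0],"hand":-1},{"dr":[0,0,0],"dp":[0,0,0],"hand":-1}]'>/dev/null; python3 st.py
```

```text
t 24.35 tcp [0.4874 0.0285 0.078 ] phi -61.65 down [ 0.001 -0.    -1.   ] F [ 1.4 -0.1 -2. ] w 0.0609 j [-0.19  0.21  1.94  0.    0.99  0.89]
t 24.85 tcp [0.4873 0.0286 0.0737] phi -61.64 down [ 0. -0. -1.] F [ 0.1  0.7 -0.2] w 0.0613 j [-0.19  0.21  1.94 -0.    0.98  0.89]
```

The TCP is well below the 0.080 m at which the stack would be sitting on the rim, so it is inside. Last millimetre, release, retreat and check.

```bash
python3 -m pendant '[{"dr":[0,0,0],"dp":[0,0,-0.002],"hand":-1},{"dr":[0,0,0],"dp":[0,0,0],"hand":-1},{"dr":[0,0,0],"dp":[0,0,0],"hand":-1}]'>/dev/null; python3 st.py
python3 -m pendant '[{"dr":[0,0,0],"dp":[0,0,0],"hand":1},{"dr":[0,0,0],"dp":[0,0,0],"hand":1},{"dr":[0,0,0],"dp":[0,0,0],"hand":1},{"dr":[0,0,0],"dp":[0,0,0],"hand":1},{"dr":[0,0,0],"dp":[0,0,0],"hand":1},{"dr":[0,0,0],"dp":[0,0,0],"hand":1},{"dr":[0,0,0],"dp":[0,0,0.03],"hand":1},{"dr":[0,0,0],"dp":[0,0,0.05],"hand":1},{"dr":[0,0,0],"dp":[0,0,0.06],"hand":1},{"dr":[0,0,0],"dp":[0,0,0.06],"hand":1},{"dr":[0,0,0],"dp":[0,0,0.06],"hand":1},{"dr":[0,0,0],"dp":[0,-0.08,0.04],"hand":1},{"dr":[0,0,0],"dp":[0,-0.08,0],"hand":1},{"dr":[0,0,0],"dp":[0,-0.08,0],"hand":1},{"dr":[0,0,0],"dp":[0,-0.08,0],"hand":1},{"dr":[0,0,0],"dp":[0,-0.08,0],"hand":1},{"dr":[0,0,0],"dp":[0,-0.08,0],"hand":1},{"dr":[0,0,0],"dp":[0,0,0],"hand":1},{"dr":[0,0,0],"dp":[0,0,0],"hand":1}]'>/dev/null; python3 st.py; python3 deck.py
python3 - <<'E'
from m import *
im,D=optics.snapshot('top'); s,_=optics.snapshot('scene')
cv2.imwrite('pics/crop6.png',np.hstack([cv2.resize(im[215:355,240:380],(400,400))[...,::-1],cv2.resize(s[170:310,210:350],(400,400))[...,::-1]]))
print([x for x in measure('top',im,D)[2] if x[2]<.1])
E
```

```text
t 25.15 tcp [0.4876 0.0286 0.0729] phi -61.65 down [ 0.001  0.    -1.   ] F [ 1.6  0.7 -1.2] w 0.0615 j [-0.19  0.22  1.94  0.    0.98  0.89]
t 27.05 tcp [ 0.4869 -0.2119  0.2224] phi -61.77 down [-0.001  0.001 -1.   ] F [-0.2  0.4 -0.2] w 0.0883 j [-0.63  0.1   1.73  0.    1.31  0.44]
scene (array([0.4913, 0.0236]), array([0.054, 0.055]), 0.1208, np.int64(257)) ang -147.72
scene (array([0.6504, 0.1058]), array([0.054, 0.055]), 0.1211, np.int64(272)) ang 22.57
scene (array([ 0.6157, -0.0154]), array([0.047, 0.06 ]), 0.1208, np.int64(357)) ang -59.83
top (array([0.6451, 0.1121]), array([0.057, 0.059]), 0.1214, np.int64(627)) ang 27.59
top (array([ 0.6073, -0.0087]), array([0.057, 0.058]), 0.1216, np.int64(572)) ang -62.32
top (array([0.5243, 0.1501]), array([0.056, 0.059]), 0.1217, np.int64(618)) ang 117.51
top (array([0.4868, 0.0304]), array([0.057, 0.058]), 0.1215, np.int64(598)) ang -153.00
[(array([ 0.6799, -0.3482]), array([0.086, 0.087]), 0.0463, np.int64(1279))]
```

View pics/crop6.png

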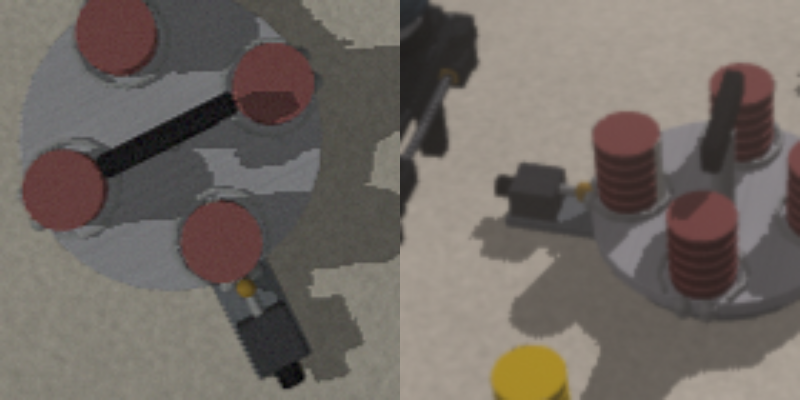

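The top view shows the stack seated in the bay at (220,242), next to the plunger. Its top height of 0.1215 m matches the fixed stacks. The deck now reads 207.6°, against 207.4° from the housing, and the arm is clear.

```bash
python3 -c "
from plant import robot
print(robot.job_done())"
```

```text
the job is handed in; nothing more can be done
None
```

The empty bay is clicked in beside the plunger, and the loose stack stands in it upright and released. I handed the job in at about 27 s of the 72 s allowed; it gave no verdict.

**How it went:** I turned the deck by the bar. The first two twists at the bar's centre slipped in the pads and left the deck 5° short, with the roller on top of a lug. Gripping the bar 38 mm off-centre and swinging it took the deck through the click. I then picked up the dark red stack, lowered it into the bay and let go.

**Last checks, top camera:**

| Check | Measured | Should be |
|---|---|---|
| Bay heading | 207.6° | 207.4° (from the plunger housing) |
| Stack centre from bay centre | about 1.5 mm | under 9 mm |
| Stack top height | 0.1215 m | 0.120 m nominal; the fixed stacks read the same |

The pile of wide plates has not moved. I did not re-measure the bottle or the rack, but the arm never went close to them.

**Disagreements:**
- Just before loading, the deck read about 1° past home, roughly 2 mm at the bay. It settled to 207.6° as the stack was placed.
- The scene camera's positions for the stack tops differ from the top camera's by 5 to 10 mm. It sees those tops at a slant and partly hidden, so I relied on the top camera.

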